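# Show the honey-glazed lid to the inspection camera

## Robot

A 6-joint arm with a two-finger parallel gripper is mounted at the origin on the work surface. World frame = base frame: x ahead of the robot, y to its left, z up, the work surface at z = 0. Lengths are in m, angles in rad, forces in N, time in s.
With the tool pointing down it reaches from about 0.25 to 0.725 m from the base axis. Payload 4 kg.
Tool frame: the origin (TCP) lies midway between the tips of the shut fingers; the grasp point (between the pads) lies 19 mm behind it; z points along the fingers, y is the direction in which the jaws open and shut (so a half turn about z gives the same grasp; the last joint's range is limited). The gripper opens to 85 mm and grips with 20 to 120 N. Pads are 22 mm wide; open, the fingers measure 114 mm over their backs; the gripper's body (76 mm by 85 mm) begins 54 mm behind the grasp point. The pads swing forward as they close: fully open they stand 13 mm farther back than shut.
Start: joints at [1.279, 0.241, 0.005, 1.335, 0, 1.571], TCP at [0.144, 0.479, 0.231] pointing down, gripper open.
Joint ranges: [-2.72, 2.72], [-1.05, 1.87], [-1.09, 1.28], [-1.99, 2.15], [-1.42, 1.44], [-3.14, 3.14]. Speed limits (rad/s): [2.79, 2.79, 3.14, 3.14, 3.14, 3.14].

## Interface

Orientations are given as a unit quaternion [x, y, z, w].
In Python, from workcell import bot, vision gives the robot as it stands. The module is installed in compiled form; this text tells all that it offers.
- The arm moves only by the tool send_rows, never from a script. Its argument "targets" is a list that holds one entry, the list of rows, each a list of 5 numbers: the shift along the world's x, y, z in cm, then the turn about the world's z in rad, then the finger opening in cm, from 0 to 8.54. A call has 1 to 12 rows; each row is the pose to reach, as a shift and turn from the pose commanded when the call began; what a row does not reach only later rows make up. A row lasts 1/8 s, in which the tool goes at most 62.5 mm and 10.7 degrees, less where a joint would pass 70% of its speed; a pose out of reach is approached as far as the arm can. A call with a gripper value outside its range is refused whole. The fingers move at their own pace and stop on an object; the grip force is fixed at half the most. Time passes only in rows, so rows that repeat a pose let the fingers close. It gives the time, the measured TCP pose, the force and the opening at its end, in the units of the state.
- bot.get_obs(): the state, without advancing time (a new reading comes with each control period).
- vision.camera(name): name is "side" or "top"; returns the picture (384x512x3 uint8, red, green, blue); there is no depth.
- vision.get_calibration(name): a dict with "vertical_fov" (degrees; the focal length in pixels is half the picture's height over the tangent of half this angle, whatever the lens; pixels are square), "cx", "cy" (the principal point, pixels), "k1" (the pictures are not rectified: a ray, as slopes to the right and down, at radius r is drawn at 1 + k1 r^2 times it, then the intrinsics apply), "rvec" (rotation vector, rad) and "tvec" (3), from world to camera coordinates, as OpenCV has them. Camera axes: x right, y down, z forward; pixel columns grow to the right and rows downward; lengths in m; the calibration is good to about 2 mm. A picture is of the moment at which its call begins. get_calibration takes no time and is no camera call.
- bot.job_done(): hands the job in, once; it reports no verdict.
Trained networks look in the newest picture that a camera, given by its name, has taken for a name from the list of things; names that differ only in an ending like _2 or _b are one class to them, and where a whole thing is asked for, a point or a joint stands for the part that bears it (a point fixed in the world has none). Each returns a list of dicts, best first, with "score" (0 to 1); they miss things now and then, are a little off and sometimes report something else, mostly with a low value. They report only what shows in the picture. A call takes as long as a camera call.
- vision.boxes_of(target, camera): "uv" ([column, row] in pixels, amid what is visible of it).
The state is a dict: "clock": time; "joint_pos": joint angles; "joint_vel": joint speeds; "tau": joint torques, N m; "eef_pos": TCP position; "tool_rot": TCP orientation; "ft_force": force on the tool from outside, world axes, zero at the start; "ft_torque": the same for the moment, N m; "grip_width": finger opening in m.
Only numpy, scipy, OpenCV 4.12 (cv2) and the standard library are available. Lean on these libraries where they do the work, as an engineer would, in place of code of your own. Each camera call takes 0.05 s, during which the arm holds its last target.

## Task

Take the honey-yellow lid by its knob, draw it out through the open front of its slot in the drying rack, and present it in the air to the inspection camera: underside squarely facing the lens, centred on the lens and 150 mm from the glass. Finish while holding it there, still, in the gripper; never drop it or set it down. Leave the other two lids hanging where they are, do not knock the camera, and do not disturb the other things on the table.

Things in the scene. Friction and masses are not known exactly. Their poses are not given: they have to be found in the camera images.
- rack: Fixed wooden drying rack: a comb board (x -70 to +80, y -163 to +163 mm, 12 mm thick, top 180 mm above the table) on two rear legs with 16 mm high foot bars at y +-153 reaching to x -110. Origin on the table under the middle slot; z up, x along the slots into the rack. Three slots 18 mm wide at y -115, 0, +115 mm, open at the front edge (x -70 mm), closed at x +30 mm.
- honey_center (a point): Honey-yellow stoneware lid, 78 mm tall, 0.2 kg, round about z (up, to the knob). From the underside up: flange 68 mm wide, 10 thick; disc 84 wide, 10 thick; neck 12 wide, 24 long; upright cylinder knob 30 wide, 34 tall. Point: on the axis, 39 mm above the underside, 22 below mid-knob. It hangs in any one of the slots, knob resting on the board, so this point is 5 mm below the board's top.
- honey_face (a point): Centre of the underside of the honey lid (the face to show), 39 mm below honey_center, same axes. Hanging, the lid can be lifted about 12 mm before its disc meets the board from below; it cannot pass up through the slot, and the disc must be wholly in front of the board before it is raised.
- blue_center (a point): The dark blue lid, same shape, in another slot; point as for the honey lid. To be left hanging.
- cream_center (a point): The cream-white lid, same shape, in another slot; point as for the honey lid. To be left hanging.
- lens: Head of the inspection camera, fixed: black lens barrel 38 mm across in a white ring light 68 mm across, on a grey box. Origin at the centre of the front glass, 95 mm above the table; z is the viewing direction, out of the glass: up and leaning 30 degrees from vertical to the side where the stand's -x points (towards the robot).
- focus (a point): The point in the air on the viewing axis, 150 mm out from the glass, where the centre of the lid's underside belongs; axes as those of the lens. Nothing is there to be seen.
- stand: Fixed foot of the inspection camera, a dark plate 130 x 110 mm with two brackets; origin on the table straight below the lens glass, z up, the camera leans towards its -x. Foot: x -45 to +85 mm.
- jar: Honey-yellow open jar without lid, 92 mm across, 110 mm tall, loose; origin at the centre of its foot. Bystander.
- glaze: Small grey-green glaze pot with black cap, 66 mm across, 130 mm tall, loose; origin at the centre of its foot. Bystander.
- brush: Flat brush lying on the table, 200 mm long, 20 mm high, loose. Bystander.
- rib: Spatula lying on the table, 270 mm long, 20 mm high, loose. Bystander.

How it is judged:
On the way:
1. the honey lid is drawn out through the front of its slot and hangs in the gripper clear of the rack (x of honey_center in the frame of rack below -0.112 m and contact force between the fingers and honey above 1 N and contact force between honey and rack below 0.5 N and height (world z) of honey_center above 0.1 m), for 0.1 s.
At the end, for the whole second after the job is handed in: The gripper holds the honey lid still, knob up, underside centre within 25 mm of the point 150 mm before the glass on the viewing axis, axis within 0.2 rad of the viewing axis, touching neither rack nor camera; the other two lids hang within 30 mm of their start (distance between honey_face and focus below 0.025 m and angle between the z axis of honey_face and the z axis of lens, either way round below 0.2 rad and angle between honey_face's own z axis and vertical below 1.2 rad and contact force between the fingers and honey above 1 N and contact force between honey and rack below 0.5 N and contact force between honey and lens below 0.5 N and linear speed of honey below 0.03 m/s and angular speed of honey below 0.2 rad/s and distance of each of blue_center, cream_center from where it was at the start of the episode below 0.03 m); the arm keeps its last pose, push and grip.
It fails at once if the blue or the cream lid is shifted by more than 30 mm (distance of any of blue_center, cream_center from where it was at the start of the episode above 0.03 m).
It fails at once if the jar, glaze pot, brush or spatula is shifted by more than 30 mm (distance of any of jar, glaze, brush, rib from where it was at the start of the episode above 0.03 m).
It fails at once if the inspection camera or its stand is knocked (more than 5 N) (contact force between any of stand, lens and anything else above 5 N).
It fails at once if the honey lid is dropped or set down (its centre less than 60 mm above the table) (height (world z) of honey_center below 0.06 m).
It also fails if it takes over 42 s, if anything falls off the work surface, if the arm or the gripper's body presses on something with over 40 N, if the wrist force passes 120 N, or if a joint passes its speed limit or range.

## Working session

There is one attempt and no reset: what is moved stays moved. The work goes in short steps, Python scripts to look and compute and a tool call to move; the robot and the scene stay as the last step left them, time stands still between calls to the robot, and variables do not carry over. Pictures are saved under pics/ and viewed, and the job is handed in when it is done.

Besides the shell and the picture viewer there is one more tool, called as name([rows], argument=value, ...), one row to a line, values as JSON. send_rows: Moves the arm, as the interface text tells. Its arguments: {"type":"object","properties":{"targets":{"type":"array"}},"required":["targets"]}

```bash
mkdir -p pics; ls; cat > h.py <<'E'
import numpy as np, cv2
from workcell import bot, vision
def cal(n):
    c=vision.get_calibration(n); f=192/np.tan(np.radians(c["vertical_fov"])/2)
    R=cv2.Rodrigues(np.array(c["rvec"],float))[0]; t=np.array(c["tvec"],float).ravel()
    return c,f,R,t
def ray(n,uv):
    c,f,R,t=cal(n)
    d=np.array([(uv[0]-c["cx"])/f,(uv[1]-c["cy"])/f])
    s=d.copy()
    for _ in range(50): s=d/(1+c["k1"]*(s@s))
    v=R.T@np.array([s[0],s[1],1]); return -R.T@t, v/np.linalg.norm(v)
def atz(n,uv,z):
    o,v=ray(n,uv); return o+v*(z-o[2])/v[2]
def proj(n,p):
    c,f,R,t=cal(n); q=R@np.asarray(p,float)+t; s=q[:2]/q[2]; s=s*(1+c["k1"]*(s@s))
    return s*f+[c["cx"],c["cy"]]
def tri(uva,uvb):
    o1,v1=ray("side",uva);o2,v2=ray("top",uvb)
    A=np.array([v1,-v2]).T; x=np.linalg.lstsq(A,o2-o1,rcond=None)[0]
    p,q=o1+v1*x[0],o2+v2*x[1]; return (p+q)/2,np.linalg.norm(p-q)
def snap(n,name):
    im=vision.camera(n); cv2.imwrite("pics/"+name,im[:,:,::-1]); return im
E
python3 - <<'E'
from h import *
o=bot.get_obs()
for k,v in o.items(): print(k,np.round(v,4))
for n in("side","top"):
    snap(n,n+"0.png"); c=cal(n); print(n,c[0]["vertical_fov"],c[0]["k1"],"cam",-c[2].T@c[3],"fwd",c[2][2])
    for t in("rack","honey_center","blue_center","cream_center","lens","stand","jar","glaze","brush","rib"):
        print(t,[(np.round(d["uv"]).tolist(),round(d["score"],2)) for d in vision.boxes_of(t,n)][:3])
E
```

```text
pics
clock 0.0
joint_pos [ 1.279   0.2414  0.0037  1.3352 -0.      1.5708]
joint_vel [ 0.0007 -0.0013 -0.0002 -0.0008 -0.0014 -0.0005]
tau [ 1.00000e-04 -3.72321e+01  2.52407e+01  1.69000e-02  0.00000e+00
  0.00000e+00]
eef_pos [0.1437 0.4783 0.2304]
tool_rot [ 1.454e-01  9.894e-01 -1.000e-03 -1.000e-04]
ft_force [-0.7031 -0.2545  0.2371]
ft_torque [0.0149 0.0041 0.0065]
grip_width 0.0855
side 48.767702587244145 -0.08616519800576804 cam [0.35311569 1.09942737 0.98377992] fwd [ 0.14714224 -0.78457791 -0.60231774]
rack [([244.0, 196.0], 0.74)]
honey_center [([236.0, 204.0], 0.58)]
blue_center [([257.0, 160.0], 0.49), ([280.0, 152.0], 0.32)]
cream_center [([243.0, 181.0], 0.43), ([282.0, 152.0], 0.33)]
lens [([282.0, 151.0], 0.77)]
stand [([284.0, 162.0], 0.65)]
jar [([320.0, 305.0], 0.58)]
glaze [([229.0, 157.0], 0.66), ([328.0, 177.0], 0.55), ([281.0, 153.0], 0.51)]
brush [([323.0, 250.0], 0.75)]
rib []
top 46.43752172854769 -0.044421479647658926 cam [0.31190658 0.00267402 1.31290766] fwd [ 0.18675952  0.01889411 -0.98222395]
rack [([252.0, 171.0], 0.56), ([376.0, 197.0], 0.43)]
honey_center [([206.0, 167.0], 0.82)]
blue_center [([290.0, 176.0], 0.55)]
cream_center [([249.0, 165.0], 0.53)]
lens [([377.0, 192.0], 0.75)]
stand [([372.0, 197.0], 0.75), ([378.0, 192.0], 0.52)]
jar [([122.0, 272.0], 0.61), ([377.0, 198.0], 0.39)]
glaze [([335.0, 134.0], 0.65)]
brush [([223.0, 271.0], 0.61)]
rib []
```

View pics/side0.png

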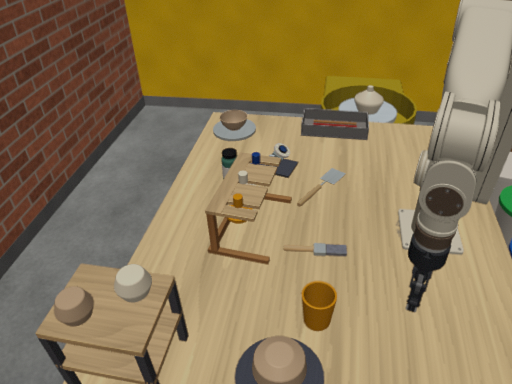

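View pics/top0.png

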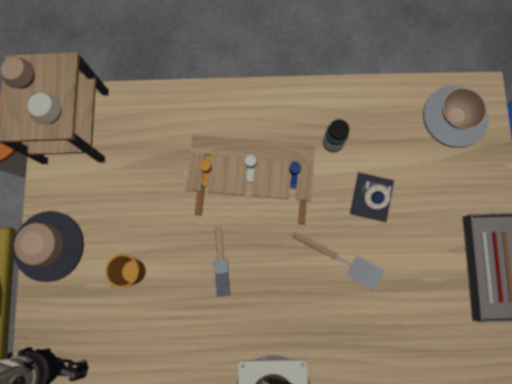

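```bash
python3 - <<'E'
from h import *
a=cv2.imread("pics/top0.png")
cv2.imwrite("pics/tc.png",cv2.resize(a[110:240,180:410],None,fx=3.4,fy=3.4,interpolation=cv2.INTER_CUBIC))
a=cv2.imread("pics/side0.png")
cv2.imwrite("pics/sc.png",cv2.resize(a[130:280,190:360],None,fx=4,fy=4,interpolation=cv2.INTER_CUBIC))
E
```

```text
(no output)
```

View pics/tc.png

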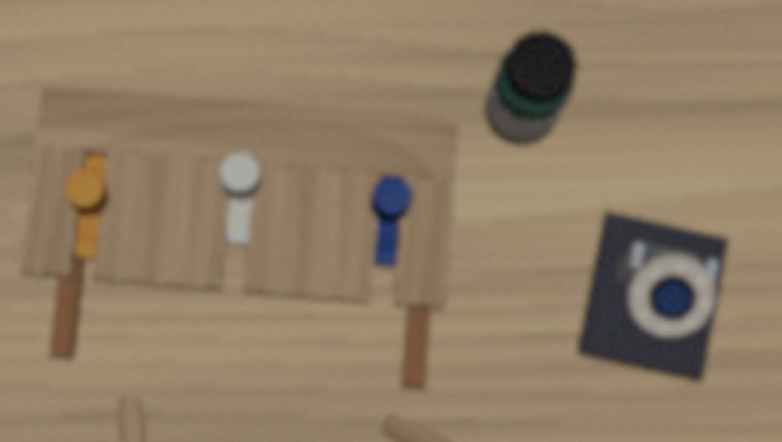

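View pics/sc.png

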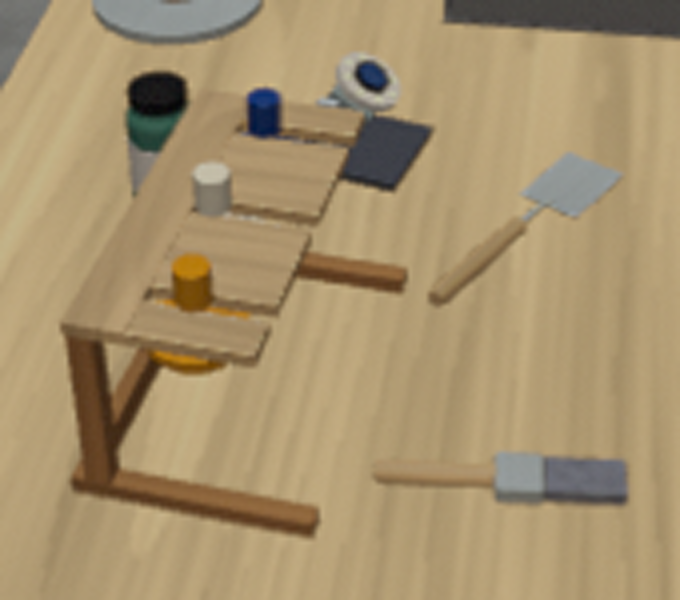

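```bash
python3 - <<'E'
from h import *
np.set_printoptions(precision=4,suppress=True)
T=lambda u,v:(u/3.4+180,v/3.4+110)
S=lambda u,v:(u/4+190,v/4+130)
P=dict(honey=(T(86,186),.214,S(192,266)),cream=(T(240,172),.214,S(212,174)),blue=(T(393,196),.214,S(264,100)),
 FL=(T(22,274),.18,S(262,358)),FR=(T(444,307),.18,S(360,136)),BL=(T(45,90),.18,S(68,327)),BR=(T(459,128),.18,None),lens=(T(673,297),.095,S(372,76)),
 ring=(T(672,296),.095,S(367,82)),s1=(T(608,213),.012,None),s2=(T(727,239),.012,None),s3=(T(701,380),.012,S(390,190)),s4=(T(580,352),.012,None),footR=(T(413,388),.016,S(405,282)),footL=(T(62,357),.016,S(315,527)),
 brushH=(T(130,398),.01,S(378,468)),ribH=(T(392,424),.01,S(437,297)),glazeTop=(T(541,66),.13,S(157,92)),jar=((122,272),.055,(320,305)))
for k,(t,z,s) in P.items(): print(k,atz("top",t,z), atz("side",s,z) if s else "", tri(s,t) if s else "")
E
```

```text
honey [0.6074 0.1598 0.214 ] [0.6047 0.164  0.214 ] (array([0.6069, 0.1601, 0.2111]), np.float64(0.0024501763328968066))
cream [0.6155 0.0444 0.214 ] [0.6138 0.049  0.214 ] (array([0.6156, 0.0445, 0.2108]), np.float64(0.0014563668397352245))
blue [ 0.5945 -0.0692  0.214 ] [ 0.5925 -0.0606  0.214 ] (array([ 0.5951, -0.0696,  0.2082]), np.float64(0.0015909579768719998))
FL [0.5483 0.2133 0.18  ] [0.544  0.2183 0.18  ] (array([0.547 , 0.2139, 0.1763]), np.float64(0.004124525737885948))
FR [ 0.516  -0.1071  0.18  ] [ 0.513  -0.0679  0.18  ] (array([ 0.5199, -0.1099,  0.1513]), np.float64(0.0024223247256884577))
BL [0.6949 0.1974 0.18  ] [0.6906 0.2051 0.18  ] (array([0.695 , 0.1982, 0.1742]), np.float64(0.003551398822127431))
BR [ 0.6562 -0.1241  0.18  ]  
lens [ 0.5356 -0.3015  0.095 ] [ 0.5323 -0.2961  0.095 ] (array([ 0.5347, -0.3024,  0.0912]), np.float64(0.003131850532194436))
ring [ 0.5364 -0.3008  0.095 ] [ 0.5357 -0.2846  0.095 ] (array([ 0.5385, -0.3039,  0.0827]), np.float64(0.00042552684108249474))
s1 [ 0.6269 -0.2703  0.012 ]  
s2 [ 0.6014 -0.373   0.012 ]  
s3 [ 0.4778 -0.34
[... 188 characters left out ...]
  0.016 ] (array([ 0.4761, -0.0946,  0.0044]), np.float64(0.0018358335066157095))
footL [0.5085 0.2081 0.016 ] [0.5076 0.2236 0.016 ] (array([0.5103, 0.2104, 0.0015]), np.float64(0.0007506133345399779))
brushH [0.4725 0.1498 0.01  ] [0.4687 0.1485 0.01  ] (array([0.4704, 0.1496, 0.0114]), np.float64(0.003716765403866561))
ribH [ 0.4457 -0.0752  0.01  ] [ 0.4437 -0.0705  0.01  ] (array([ 0.445 , -0.0754,  0.006 ]), np.float64(0.002029863371131602))
glazeTop [ 0.7224 -0.1985  0.13  ] [ 0.7202 -0.1876  0.13  ] (array([ 0.7244, -0.1999,  0.1221]), np.float64(0.0014658619396244628))
jar [0.345 0.416 0.055] [0.3427 0.3919 0.055 ] (array([0.3437, 0.4087, 0.0771]), np.float64(0.0015270032994988217))
```

send_rows([
  [[3,-1,3,0.05,7],[8,-4,3.5,0.1,7],[13,-8,3.5,0.15,7],[18,-12,3.5,0.18,7],[23,-16,3.5,0.18,7],[28,-20,3.5,0.18,7],[33,-24,3.5,0.18,7],[38,-27,3.5,0.18,7],[42,-29.5,3.5,0.18,7],[45,-31.2,3.5,0.18,7],[46.3,-31.8,3.5,0.18,7],[46.3,-31.8,3.5,0.18,7]],
])

```text
clock: 2.6
eef_pos: [0.6075, 0.16, 0.2654]
tool_rot: [0.057, 0.998, -0.0, -0.001]
ft_force: [-0.4, 0.4, 0.6]
grip_width: 0.0702
```

send_rows([
  [[0,0,-3,0,7],[0,0,-5,0,7],[0,0,-6.2,0,7],[0,0,-7.2,0,7],[0,0,-7.2,0,7]],
])

```text
clock: 3.22
eef_pos: [0.6064, 0.161, 0.194]
tool_rot: [0.056, 0.998, -0.0, -0.0]
ft_force: [0.0, -0.8, 0.0]
grip_width: 0.07
```

```bash
python3 - <<'E'
from h import *
a=snap("side","s1.png");o=bot.get_obs();print(o["eef_pos"],o["ft_force"],o["joint_pos"])
b=snap("top","t1.png")
A=cv2.resize(a[130:280,190:310,::-1],(400,500),interpolation=cv2.INTER_CUBIC)
B=cv2.resize(b[110:210,160:240,::-1],(400,500),interpolation=cv2.INTER_CUBIC)
cv2.imwrite("pics/c1.png",np.hstack([A,B]))
E
```

```text
[0.60681643 0.16107433 0.19464149] [0.49075131 0.94953322 0.47930265] [2.59446072e-01 5.14237774e-01 3.12315352e-01 1.36853302e+00
 2.53209761e-05 3.70996407e-01]
```

View pics/c1.png

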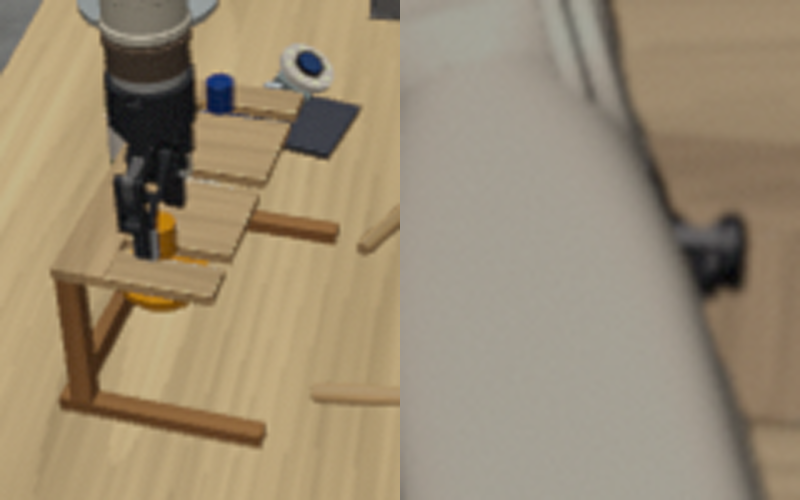

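```bash
python3 - <<'E'
from h import *
f=lambda p:(proj("side",p)-[190,130])*10/3
p=np.array([.6068,.161,.1946]);j=np.array([.113,.993,0]);x=np.array([.993,-.113,0])
for n,q in dict(tip=p,nearpad=p+j*.035,farpad=p-j*.035,nearback=p+j*.05,xf=p+j*.05-x*.011,xb=p+j*.05+x*.011,knobtop=[.6068,.1605,.214],knobbot=[.6068,.1605,.18],ktf=np.array([.6068,.1605,.214])-x*.015,ktb=np.array([.6068,.1605,.214])+x*.015).items(): print(n,np.round(f(q)))
E
```

```text
tip [160. 236.]
nearpad [147. 261.]
farpad [172. 213.]
nearback [141. 272.]
xf [153. 274.]
xb [129. 270.]
knobtop [159. 219.]
knobbot [161. 249.]
ktf [175. 222.]
ktb [142. 216.]
```

send_rows([
  [[0,0,0,0,2.5],[0,0,0,0,2.5],[0,0,0,0,2.5],[0,0,0,0,2.5],[0,0,0,0,2.5],[0,0,0,0,2.5]],
])

```text
clock: 4.08
eef_pos: [0.6073, 0.161, 0.1951]
tool_rot: [0.056, 0.998, 0.0, 0.001]
ft_force: [-0.6, 1.4, 5.5]
grip_width: 0.0275
```

send_rows([
  [[0,0,0,0,1],[0,0,0,0,1],[0,0,0,0,1]],
])

```text
clock: 4.45
eef_pos: [0.6073, 0.161, 0.1951]
tool_rot: [0.056, 0.998, 0.0, 0.001]
ft_force: [1.2, 0.3, 5.1]
grip_width: 0.0277
```

```bash
python3 - <<'E'
from h import *
a=snap("side","s2.png");o=bot.get_obs();print(o["eef_pos"],o["ft_force"],o["ft_torque"],o["grip_width"])
cv2.imwrite("pics/c2.png",cv2.resize(a[150:230,200:280,::-1],(600,600),interpolation=cv2.INTER_CUBIC))
E
```

```text
[0.60727767 0.16102205 0.19512858] [-0.39792243  1.66157893  5.37948248] [ 0.08052973  0.04229992 -0.00402785] 0.02745799169715445
```

View pics/c2.png

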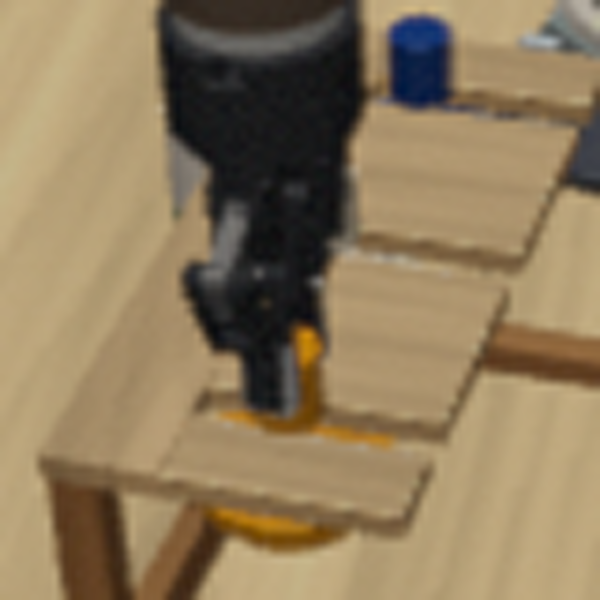

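send_rows([
  [[0,0,0.3,0,1],[0,0,0.6,0,1],[0,0,0.6,0,1]],
])

```text
clock: 4.88
eef_pos: [0.6066, 0.1608, 0.1998]
tool_rot: [0.056, 0.998, -0.0, -0.001]
ft_force: [-1.0, 0.4, -2.7]
grip_width: 0.0277
```

send_rows([
  [[-1,0.11,0,0,1],[-2.5,0.28,0,0,1],[-4,0.44,0,0,1],[-5.5,0.6,0,0,1],[-7,0.77,0,0,1],[-8.5,0.93,0,0,1],[-10,1.1,0,0,1],[-11.5,1.26,0,0,1],[-13,1.43,0,0,1],[-14,1.54,0,0,1],[-14,1.54,0,0,1]],
])

```text
clock: 6.25
eef_pos: [0.4662, 0.1764, 0.2005]
tool_rot: [0.056, 0.998, 0.0, 0.0]
ft_force: [0.5, 0.1, -2.8]
grip_width: 0.0281
```

```bash
python3 - <<'E'
from h import *
a=snap("side","s3.png");o=bot.get_obs();print(o["eef_pos"],o["ft_force"],o["ft_torque"],o["grip_width"])
cv2.imwrite("pics/c3.png",cv2.resize(a[140:260,200:320,::-1],(600,600),interpolation=cv2.INTER_CUBIC))
E
```

```text
[0.46688302 0.17638147 0.20052953] [ 0.10259968 -0.14317463 -2.03806579] [ 0.03426491 -0.00094861 -0.0183099 ] 0.027664872891493105
```

View pics/c3.png

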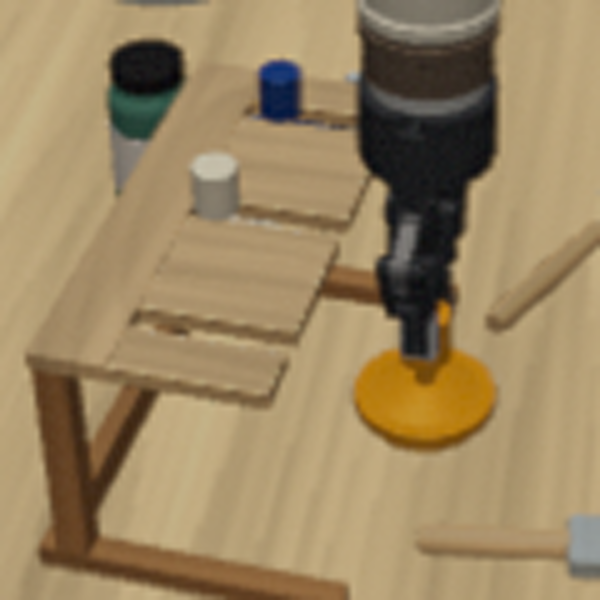

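send_rows([
  [[0,0,1,0,1],[0,0,2,0,1],[1,-0.11,2,0,1],[2,-0.22,2,0,1],[3,-0.33,2,0,1],[3.5,-0.39,2,0,1],[4,-0.44,2.1,0,1],[4.4,-0.48,2.3,0,1],[4.4,-0.48,2.3,0,1]],
])

```text
clock: 7.42
eef_pos: [0.5079, 0.1715, 0.2221]
tool_rot: [0.056, 0.998, -0.0, -0.004]
ft_force: [-5.9, 0.4, -2.6]
grip_width: 0.0279
```

```bash
python3 - <<'E'
from h import *
a=snap("side","s4.png");o=bot.get_obs();print(o["eef_pos"],o["ft_force"],o["ft_torque"],o["grip_width"])
cv2.imwrite("pics/c4.png",cv2.resize(a[140:260,200:320,::-1],(600,600),interpolation=cv2.INTER_CUBIC))
E
```

```text
[0.50786636 0.17148937 0.22210966] [-5.49940455  0.82054516 -1.85091916] [ 0.14951633  1.6535696  -0.01237705] 0.027923513933331683
```

View pics/c4.png

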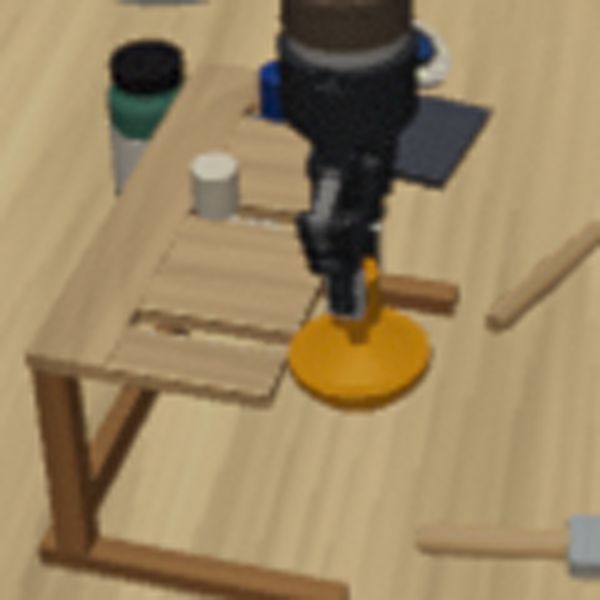

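send_rows([
  [[0.4,-0.04,0.15,0,1],[0.8,-0.09,0.35,0,1],[1.2,-0.13,0.55,0,1],[1.5,-0.17,0.7,0,1],[1.8,-0.2,0.85,0,1],[1.8,-0.2,0.85,0,1]],
])

```text
clock: 8.22
eef_pos: [0.5256, 0.1698, 0.2305]
tool_rot: [0.055, 0.998, 0.0, -0.004]
ft_force: [-6.6, 1.7, -2.9]
grip_width: 0.0277
```

```bash
python3 - <<'E'
from h import *
a=snap("side","s5.png");o=bot.get_obs();print(o["eef_pos"],o["ft_force"],o["ft_torque"],o["grip_width"])
cv2.imwrite("pics/c5.png",cv2.resize(a[140:260,200:320,::-1],(600,600),interpolation=cv2.INTER_CUBIC))
E
```

```text
[0.5255335  0.16985767 0.23050781] [-6.82685008  1.11059781 -2.08003257] [0.3565387  1.81504183 0.03335318] 0.02787013904894406
```

View pics/c5.png

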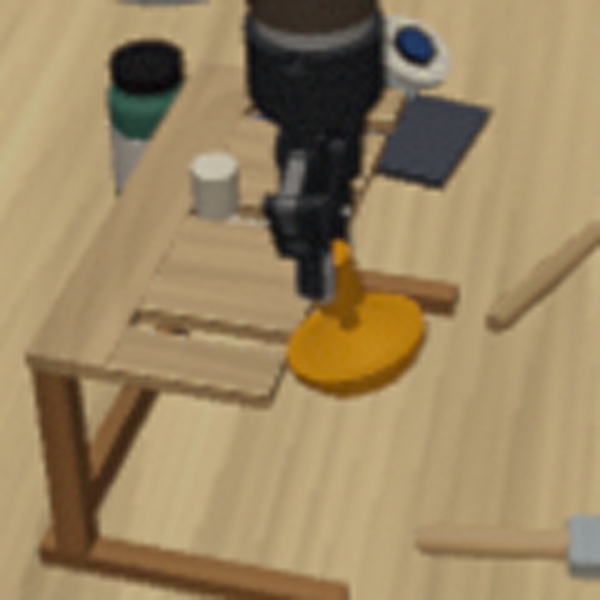

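send_rows([
  [[0.3,-0.03,0.15,0,1],[0.6,-0.07,0.3,0,1],[0.6,-0.07,0.3,0,1],[-0.5,0.05,0.3,0,1],[-2,0.2,0.8,0,1],[-4,0.4,2,0,1],[-6,0.6,4,0,1],[-8,0.8,6,0,1],[-8,0.8,6,0,1]],
])

```text
clock: 9.4
eef_pos: [0.4487, 0.178, 0.2948]
tool_rot: [0.055, 0.998, 0.001, 0.003]
ft_force: [0.3, -0.2, -2.8]
grip_width: 0.0279
```

```bash
python3 - <<'E'
from h import *
a=snap("side","s6.png");o=bot.get_obs();print(o["eef_pos"],o["ft_force"],o["ft_torque"],o["grip_width"],o["joint_pos"])
cv2.imwrite("pics/c6.png",cv2.resize(a[130:250,210:330,::-1],(600,600),interpolation=cv2.INTER_CUBIC))
E
```

```text
[0.44906878 0.17781375 0.29342086] [ 0.24868975  0.51166295 -1.59167969] [ 0.00391177 -0.00700535  0.00820393] 0.027843776957875994 [ 3.77292258e-01  1.84757180e-01  9.45600852e-02  1.47605960e+00
 -4.33778117e-04  4.88258328e-01]
```

View pics/c6.png

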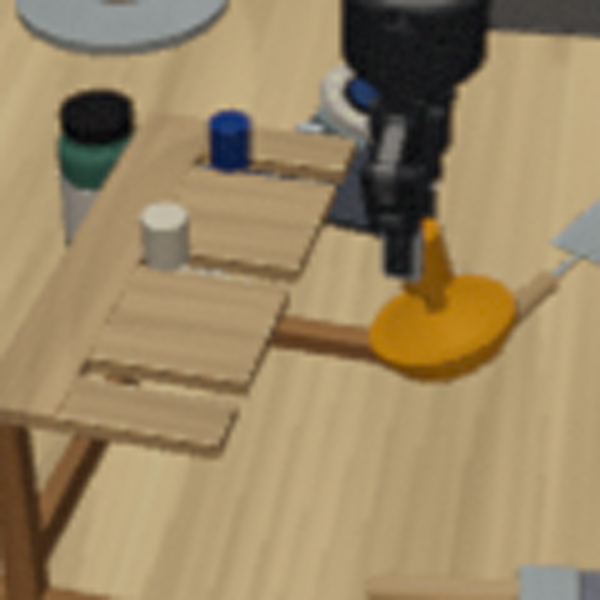

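```bash
cat > fit.py <<'E'
from h import *
from scipy.optimize import minimize
from scipy.spatial.transform import Rotation as Rn
prof=[(34,0,10),(42,10,20),(6,20,44),(15,44,78)]
ph=np.linspace(0,2*np.pi,48,endpoint=False)
C={n:cal(n) for n in("side","top")}
def projN(n,P):
    c,f,R,t=C[n]; q=P@R.T+t; s=q[:,:2]/q[:,2:]; s=s*(1+c["k1"]*(s**2).sum(1,keepdims=True)); return s*f+[c["cx"],c["cy"]]
def render(n,face,ax,jaw,box,S=6):
    e1=jaw-ax*(jaw@ax);e1/=np.linalg.norm(e1);e2=np.cross(ax,e1)
    u0,v0,u1,v1=box; m=np.zeros(((v1-v0)*S,(u1-u0)*S),np.uint8)
    for r,a,b in prof:
        P=np.concatenate([face+ax*h/1e3+r/1e3*(np.cos(ph)[:,None]*e1+np.sin(ph)[:,None]*e2) for h in(a,b)])
        uv=((projN(n,P)-[u0,v0]+.5)*S).astype(np.float32)
        cv2.fillConvexPoly(m,cv2.convexHull(np.round(uv).astype(np.int32)),255)
    return cv2.resize(m,(u1-u0,v1-v0),interpolation=cv2.INTER_AREA)/255.
def run(ims,tcp,jaw,sgn0,boxes):
    # jaw: unit; lean dir: axis tilts toward `lean`
    lean=np.cross(jaw,[0,0,1.])
    obs={}
    for n,im in ims.items():
        u0,v0,u1,v1=boxes[n]; c=im[v0:v1,u0:u1].astype(float)
        h=cv2.cvtColor(im[v0:v1,u0:u1],cv2.COLOR_RGB2HSV)
        m=((h[...,1]>195)&(h[...,0]<25)&(h[...,2]>90)).astype(float)
        w=(h[...,2]>90).astype(float)  # ignore dark gripper
        obs[n]=(m,cv2.erode(w,np.ones((3,3))))
    def pose(p):
        ax=np.cos(p[0])*np.array([0,0,1.])+np.sin(p[0])*lean
        piv=np.asarray(tcp)+np.array([0,0,.009])+lean*p[1]/100+np.array([0,0,p[2]/100])+jaw*p[3]/100
        return piv-ax*.067,ax
    def cost(p):
        f,ax=pose(p); return sum((w*abs(m-render(n,f,ax,jaw,boxes[n]))).sum() for n,(m,w) in obs.items())+.5*(p[3]/.3)**2*3+ (p[1]/1)**2
    best=None
    for t0 in (.3,.5,.7):
        r=minimize(cost,[sgn0*t0,0,0,0],method="Nelder-Mead",options=dict(initial_simplex=np.array([[sgn0*t0,0,0,0],[sgn0*(t0+.15),0,0,0],[sgn0*t0,.6,0,0],[sgn0*t0,0,.6,0],[sgn0*t0,0,0,.3]]),maxiter=400))
        if best is None or r.fun<best.fun: best=r
    f,ax=pose(best.x)
    for n,im in ims.items():
        u0,v0,u1,v1=boxes[n]; rr=render(n,f,ax,jaw,boxes[n]); m,w=obs[n]
        o=np.stack([m*255*w,rr*255*w,w*60],-1).astype(np.uint8)
        cv2.imwrite("pics/fit_%s.png"%n,np.hstack([cv2.resize(x[...,::-1],None,fx=6,fy=6,interpolation=cv2.INTER_NEAREST) for x in (o,im[v0:v1,u0:u1])]))
    return best,f,ax,sum(m.sum() for m,w in obs.values())
E
cat > f6.py <<'E'
from fit import *
im=cv2.imread("pics/s6.png")[:,:,::-1].copy()
tcp=np.array([.449,.178,.2938]); q=[.055,.998,.001,.001]
jaw=Rn.from_quat(q).as_matrix()[:,1]; jaw[2]=0; jaw/=np.linalg.norm(jaw)
print(np.cross(jaw,[0,0,1]))
b,f,ax,n=run({"side":im},tcp,jaw,1,{"side":(268,165,328,215)})
print(b.x,b.fun,n,f,ax)
E
python3 f6.py
```

```text
[ 0.99394434 -0.10988472  0.        ]
[ 0.37526559 -0.11697669  0.15902899 -0.00082363] 63.19408700969982 493.0 [0.4234283  0.18081877 0.2420528 ] [ 0.36430013 -0.04027491  0.93041031]
```

View pics/fit_side.png

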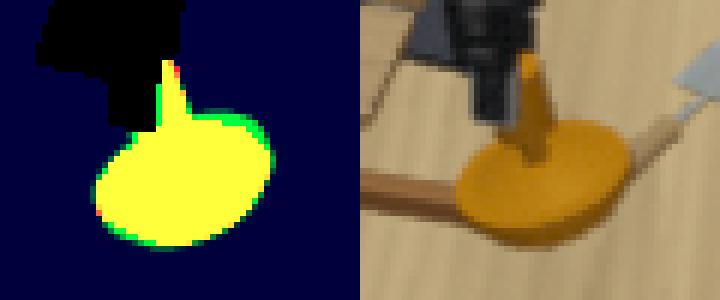

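```bash
python3 - <<'E'
import cv2,numpy as np
im=cv2.imread("pics/s6.png");h=cv2.cvtColor(im,cv2.COLOR_BGR2HSV)
for r in (183,187,192,200,205): print(r,[tuple(int(a) for a in x) for x in h[r,296:318:2]])
E
for s in 130 150 170; do sed -i "s/h\[...,1\]>[0-9]*/h[...,1]>$s/; s/h\[...,0\]<[0-9]*/h[...,0]<22/" fit.py; python3 f6.py|tail -1; done
```

```text
183 [(18, 234, 124), (17, 232, 121), (18, 120, 153), (20, 90, 172), (20, 88, 177), (20, 84, 183), (20, 87, 185), (20, 90, 185), (20, 88, 182), (19, 88, 186), (20, 87, 188)]
187 [(18, 222, 125), (18, 231, 129), (20, 247, 168), (19, 233, 173), (19, 232, 174), (19, 235, 176), (19, 235, 179), (19, 193, 180), (19, 91, 183), (19, 99, 170), (18, 100, 161)]
192 [(18, 226, 143), (19, 233, 165), (20, 233, 186), (20, 238, 184), (20, 230, 185), (20, 251, 182), (20, 236, 183), (19, 231, 182), (19, 225, 163), (17, 115, 133), (19, 100, 151)]
200 [(20, 227, 183), (20, 238, 181), (19, 226, 182), (19, 235, 176), (19, 224, 149), (19, 251, 124), (17, 220, 118), (19, 117, 151), (20, 90, 179), (20, 91, 176), (20, 88, 176)]
205 [(18, 223, 113), (18, 215, 121), (17, 187, 127), (19, 128, 155), (19, 88, 180), (20, 90, 179), (19, 91, 173), (19, 91, 173), (20, 90, 179), (19, 90, 176), (19, 90, 179)]
[ 0.31032927 -0.42955417  0.18824304  0.1813294 ] 130.77173834417042 655.0 [0.42459369 0.18252256 0.24088281] [ 0.30352296 -0.03355574  0.95223307]
[ 0.33609637 -0.25059529  0.1006446   0.02162383] 83.32941469940107 570.0 [0.4245699  0.18091841 0.24055514] [ 0.32780721 -0.03624046  0.94404929]
[ 0.3435618  -0.23079617  0.28530419  0.11257031] 58.60564460038062 525.0 [0.42439791 0.18185243 0.24256846] [ 0.33480306 -0.03701389  0.94156087]
```

View pics/fit_side.png

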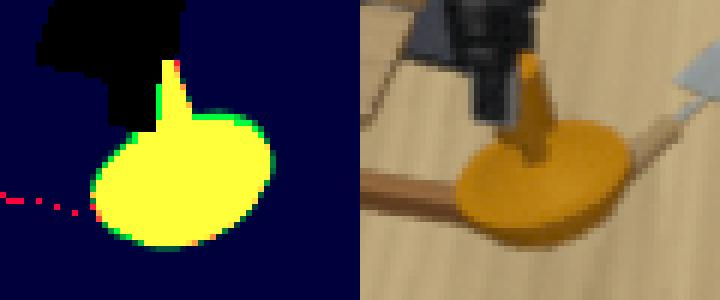

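```bash
sed -i "s/h\[...,1\]>[0-9]*/h[...,1]>175/" fit.py; cat > f3.py <<'E'
from fit import *
jaw=Rn.from_quat([.056,.998,0,0]).as_matrix()[:,1]
for nm,tcp,box in (("s3",[.4667,.1764,.2005],(265,195,310,235)),("s4",[.508,.1715,.2221],(252,190,296,226)),("s5",[.5256,.1698,.2305],(250,180,296,226))):
    im=cv2.imread("pics/%s.png"%nm)[:,:,::-1].copy()
    b,f,ax,n=run({"side":im},np.array(tcp),jaw,1 ,{"side":box})
    print(nm,b.x,b.fun,n,f,ax)
E
python3 f3.py; python3 f6.py
```

```text
s3 [ 0.05211009  0.20764412  0.0677266  -0.18658147] 47.61156212681983 451.0 [0.46508678 0.17470401 0.14326821] [ 0.05175954 -0.00582703  0.99864258]
s4 [ 0.122457    0.31512119  0.21137406 -0.00087664] 49.393431819380496 459.0 [0.5029977  0.17205433 0.16671547] [ 0.12138438 -0.01366532  0.99251151]
s5 [ 0.34745495 -0.08723479  0.20212884  0.03267257] 34.637166229699645 483.0 [0.50209899 0.17277451 0.17852505] [ 0.33836846 -0.03809315  0.94024236]
[ 0.99394434 -0.10988472  0.        ]
[ 0.34269625 -0.21176695  0.20958613  0.03166527] 53.10861555055259 515.0 [0.42455242 0.18102136 0.24179177] [ 0.33399291 -0.03692432  0.94185207]
```

send_rows([
  [[2,-0.2,-3,0,1],[4.5,-0.5,-6.2,0,1],[5.5,-0.6,-6.2,0,1],[6.5,-0.7,-6.2,0,1],[7.2,-0.78,-6.2,0,1],[7.8,-0.85,-6.1,0,1],[8.4,-0.92,-6,0,1],[8.9,-0.97,-5.9,0,1],[9.3,-1.0,-5.9,0,1],[9.3,-1.0,-5.9,0,1]],
])

```text
clock: 10.7
eef_pos: [0.5392, 0.168, 0.2333]
tool_rot: [0.055, 0.998, 0.0, -0.003]
ft_force: [-7.5, 0.8, 2.3]
grip_width: 0.0278
```

```bash
cat > look.py <<'E'
import sys
from fit import *
k=sys.argv[1]; sg=int(sys.argv[2])
a=snap("side","s%s.png"%k);o=bot.get_obs();print(o["clock"],o["eef_pos"],o["ft_force"],o["grip_width"])
tcp=np.array(o["eef_pos"]);jaw=Rn.from_quat(o["tool_rot"]).as_matrix()[:,1];jaw[2]=0;jaw/=np.linalg.norm(jaw)
c=np.round(proj("side",tcp-[0,0,.03])).astype(int)
cv2.imwrite("pics/c%s.png"%k,cv2.resize(a[c[1]-50:c[1]+50,c[0]-50:c[0]+50,::-1],(600,600),interpolation=cv2.INTER_CUBIC))
ims={"side":a};bx={"side":(c[0]-28,c[1]-20,c[0]+28,c[1]+32)}
if len(sys.argv)>3:
    t=snap("top","t%s.png"%k); d=np.round(proj("top",tcp-[0,0,.03])).astype(int)
    cv2.imwrite("pics/d%s.png"%k,cv2.resize(t[d[1]-60:d[1]+60,d[0]-60:d[0]+60,::-1],(600,600),interpolation=cv2.INTER_CUBIC))
b,f,ax,n=run(ims,tcp,jaw,sg,bx)
print("tilt",b.x,b.fun,n,"face",f,"ax",ax)
E
python3 look.py 7 1
```

```text
10.75 [0.53910428 0.16796692 0.23332033] [-7.44444418  0.66218498  3.15468575] 0.028026523749330894
tilt [ 0.51726001 -0.38023154  0.10010618 -0.07582527] 40.69138094285673 479.0 face [0.50231323 0.17129897 0.18508651] ax [ 0.49146556 -0.05470202  0.86917737]
```

View pics/c7.png

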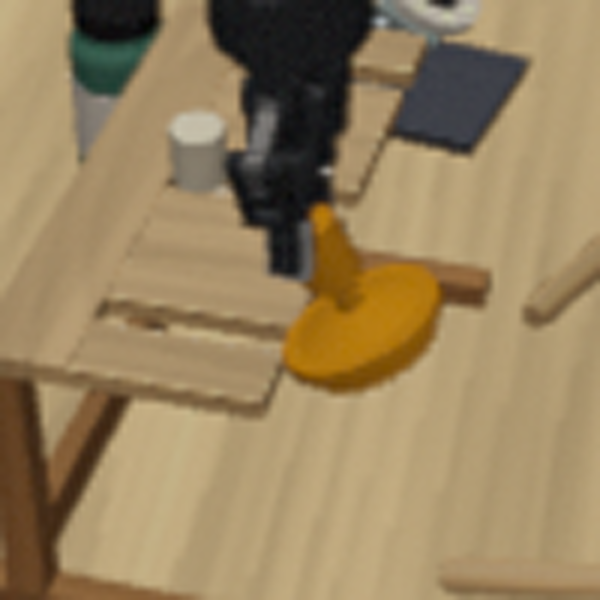

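send_rows([
  [[0.2,-0.02,0.2,0,1],[0.5,-0.05,0.3,0,1],[0.5,-0.05,0.3,0,1],[-1,0.1,0.5,0,1],[-3,0.3,1.5,0,1],[-5,0.5,3,0,1],[-7,0.7,5,0,1],[-9,0.9,7,0,1],[-9,0.9,7,0,1]],
])

```text
clock: 11.88
eef_pos: [0.4519, 0.1769, 0.3056]
tool_rot: [0.055, 0.998, 0.001, 0.003]
ft_force: [0.7, -1.0, -2.1]
grip_width: 0.0278
```

```bash
python3 look.py 8 1
```

```text
11.925 [0.45218758 0.17673759 0.30423244] [ 0.48102424  0.23728539 -2.29712241] 0.027840826370904296
tilt [ 0.48411214 -0.46790431 -0.00813045 -0.12735829] 49.179466080066526 526.0 face [0.41640504 0.17944704 0.25385021] ax [ 0.46255462 -0.05158998  0.88508853]
```

View pics/fit_side.png

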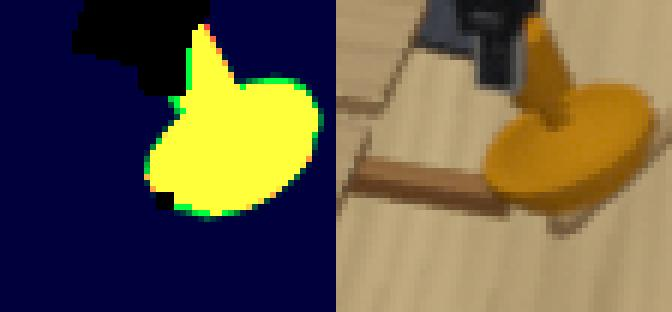

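send_rows([
  [[0,-0.5,0,-0.05,1],[0,-1.5,0,-0.15,1],[-0.2,-3,0,-0.3,1],[-0.4,-5,0,-0.45,1],[-0.6,-7,0,-0.6,1],[-0.8,-9,0,-0.75,1],[-1,-11,0,-0.9,1],[-1.2,-13,0,-1.05,1],[-1.3,-15,0,-1.2,1],[-1.4,-17,0,-1.35,1],[-1.5,-19,0,-1.5,1],[-1.5,-21,0,-1.65,1]],
])

```text
clock: 13.42
eef_pos: [0.437, -0.0346, 0.3018]
tool_rot: [0.773, 0.634, -0.001, -0.0]
ft_force: [0.2, 0.6, -2.3]
grip_width: 0.0278
```

send_rows([
  [[0,-2,0,-0.15,1],[0,-4,0,-0.3,1],[0,-6,0,-0.45,1],[-0.2,-8,0,-0.6,1],[-0.4,-10,0,-0.75,1],[-0.6,-12,0,-0.9,1],[-0.8,-14,0,-1.05,1],[-1,-16,0,-1.2,1],[-1,-18,0,-1.35,1],[-1,-20,0,-1.48,1],[-1,-22,0,-1.58,1],[-1,-23.2,0,-1.627,1]],
])

```text
clock: 14.92
eef_pos: [0.4267, -0.2667, 0.3016]
tool_rot: [0.992, -0.125, -0.001, -0.0]
ft_force: [0.0, 1.1, -1.8]
grip_width: 0.0279
```

send_rows([
  [[0,-0.5,-0.5,0,1],[0,-0.8,-1,0,1],[0,-0.8,-1,0,1]],
])

```text
clock: 15.3
eef_pos: [0.4265, -0.2731, 0.292]
tool_rot: [0.992, -0.123, -0.001, -0.0]
ft_force: [-0.5, 0.8, -2.9]
grip_width: 0.0279
```

```bash
python3 look.py 9 1 t
```

```text
15.35 [ 0.4267159  -0.27303038  0.29246664] [ 0.41390991 -0.04752695 -2.71343626] 0.02772378642206076
tilt [ 4.37652169e-01 -6.07873042e-01  4.15523043e-01 -4.73488678e-04] 16.612650626277336 309.0 face [ 0.46015023 -0.281434    0.24493667] ax [-0.41101526  0.10336751  0.9057492 ]
```

View pics/c9.png

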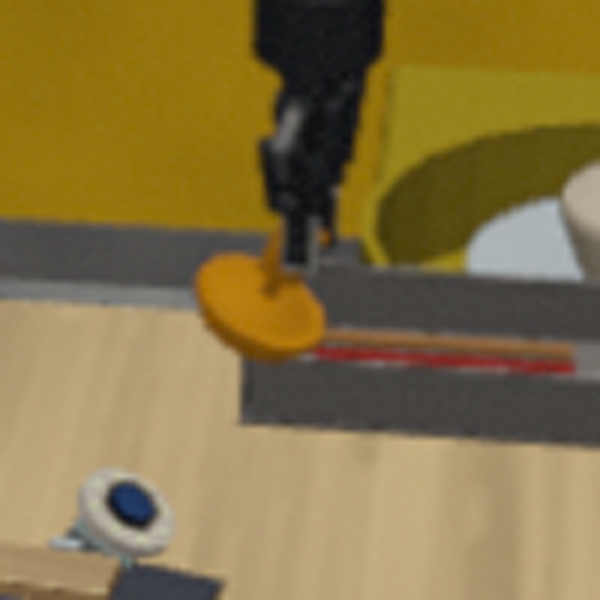

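View pics/fit_side.png

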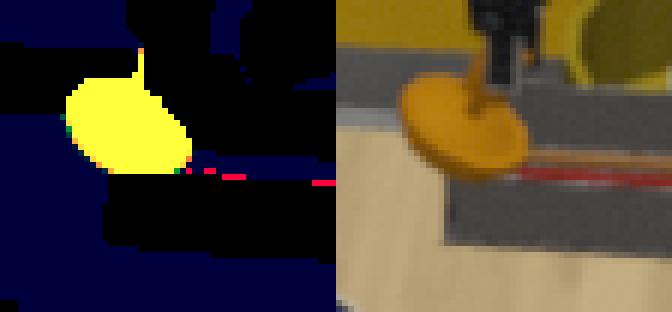

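View pics/d9.png

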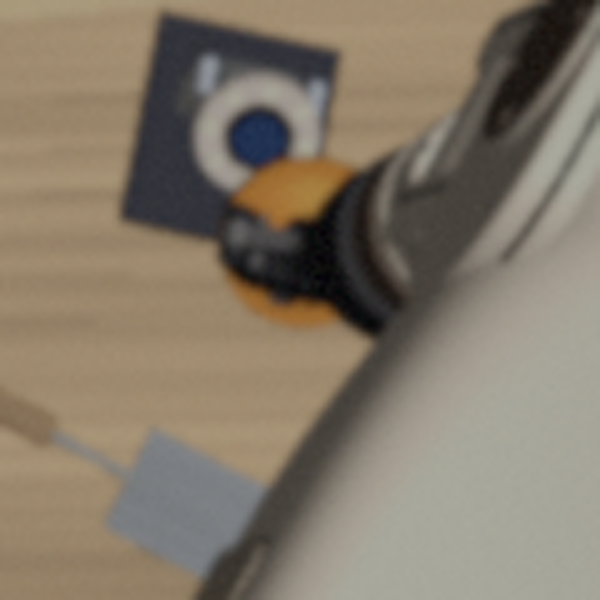

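send_rows([
  [[0,0,-0.6,0,1],[0.1,0,-1.2,0,1],[0.1,0,-1.8,0,1],[0.1,0,-1.8,0,1],[0.1,0,-1.8,0,1]],
])

```text
clock: 16.02
eef_pos: [0.4279, -0.2736, 0.2748]
tool_rot: [0.992, -0.123, 0.0, 0.0]
ft_force: [0.4, -0.2, -2.3]
grip_width: 0.0279
```

```bash
python3 look.py 10 1 t; python3 - <<'E'
from fit import *
jaw=np.array([.243,.97,0]);lean=np.array([-.97,.243,0])
for k,th in((0,.48),(1,.44)):
  pass
o=bot.get_obs();tcp=np.array(o["eef_pos"])
t=cv2.imread("pics/t10.png");s=cv2.imread("pics/s10.png")
face=tcp+[.0345,-.0087,-.049];th=.47;ax=np.array([0,0,np.cos(th)])+np.sin(th)*lean
out=[]
for n,im in(("side",s),("top",t)):
    c=np.round(proj(n,face)).astype(int);b=(c[0]-33,c[1]-40,c[0]+33,c[1]+40)
    m=render(n,face,ax,jaw,b)
    I=cv2.resize(im[b[1]:b[3],b[0]:b[2]],None,fx=6,fy=6,interpolation=cv2.INTER_CUBIC);M=(cv2.resize(m,None,fx=6,fy=6)>.5).astype(np.uint8)
    cs,_=cv2.findContours(M,cv2.RETR_EXTERNAL,cv2.CHAIN_APPROX_NONE);cv2.drawContours(I,cs,-1,(0,255,0),1);out.append(I)
cv2.imwrite("pics/ov10.png",np.hstack(out))
for n in ("side","top"):
  for k in ("blue_center","cream_center"): print(n,k,[(np.round(d["uv"],1).tolist(),round(d["score"],2)) for d in vision.boxes_of(k,n)][:2])
E
```

```text
16.075 [ 0.42792664 -0.27361919  0.27497818] [-0.32517187 -0.01613057 -1.90083514] 0.02806500993000515
tilt [ 0.51169712 -0.17203534  0.26842177  0.00432752] 17.93971220440131 295.0 face [ 0.46139354 -0.28211105  0.22824411] ax [-0.47476782  0.11983395  0.87191475]
side blue_center []
side cream_center [([245.4, 177.5], 0.7)]
top blue_center [([294.0, 172.9], 0.56)]
top cream_center [([253.6, 166.6], 0.51), ([220.4, 267.7], 0.28)]
```

View pics/ov10.png

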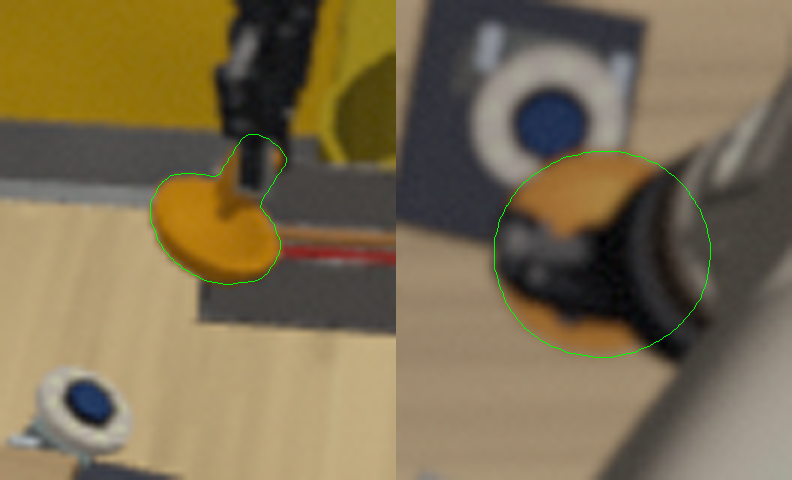

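View pics/s10.png

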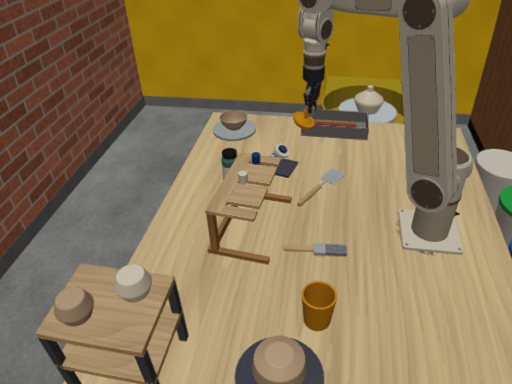

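```bash
python3 -c "
from workcell import bot
o=bot.get_obs();print(o['clock'],abs(o['joint_vel']).max() if hasattr(o['joint_vel'],'max') else o['joint_vel']);print(bot.job_done())"
```

```text
16.325 0.0017618946656109552
the job is handed in; nothing more can be done
None
```

The honey lid is held still in the gripper in front of the inspection camera. I handed the job in at 16.3 s of the 42 s allowed.

I gripped the lid by the top of its knob, lifted it about 5 mm and drew it out through the front of its slot. The arm's moves cannot tilt the tool. I tilted the lid about the jaw axis instead, by pressing its disc against the rack's front edge twice, with about 8 N at most. The first push sprang back to only about 0.35 rad, so I repeated it. I then turned the gripper about half a turn and carried the lid to the focus point.

**Position:** the last measurement put the centre of the underside at about (0.461, -0.282, 0.228) m. The focus I worked out is (0.462, -0.282, 0.225) m, so the miss is about 3 mm.

**Tilt:** three fits of the lid's tilt (before, at and just above the final pose) gave 0.48, 0.44 and 0.51 rad against the 0.52 rad wanted. They disagree by up to 0.07 rad, but all are inside the 0.2 rad allowance.

**Overlay:** a model of the lid drawn at this pose matched both pictures.

**Grip and arm:** the finger opening stayed at 28 mm on the 30 mm knob. The wrist force was the lid's weight only, and the joints were at rest.

**Other objects:** the blue and cream lids show in their slots in the last side picture, and the camera and the loose things look undisturbed. In the final check the network missed the blue lid in the side view but found it in the top view.

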